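Put the rinsed measuring cylinder on the sloping drain stand, mouth down

TASK

The rinsed measuring cylinder that stands on the bench must drain. Lay it down on its side on the bench and let go of it, then take it again with a new grip and put it mouth down in the free bay of the sloping wire draining stand, lying in both saddles, its mouth slid down until it presses gently against the stop rail at the low end. It is glass: do not drop it, knock it over or ram it against the stand, and do not disturb the other cylinder or the things on the bench.

Things in the scene. Friction and masses are not known exactly. Their poses are not given: they have to be found in the camera images.
- stand: Draining stand of bent stainless wire, fixed to the bench: 205 mm deep (x), 225 mm wide (y), 140 mm high, over a white drip tray with a 14 mm rim. Origin on the bench under its middle; +x from the low side (which faces the robot, more or less) to the high side, z up. Two bays side by side: y = +55 mm is free, y = -55 mm holds the other cylinder. Cylinders lie at 30 degrees to the bench.
- bay (a point): The free bay: where the centre of the mouth lies when a cylinder is fully home. z axis = the way the mouth then points: down the slope towards the stand's low side, 30 degrees below level. The foot's underside then lies 180 mm from here along -z.
- saddle_low (a point): Axis of a seated cylinder where it crosses the free bay's low saddle, 40 mm up from the mouth. A saddle is a V of 6 mm wire square to the slope, sides at 45 degrees, about 70 mm wide at the top, the wire's top 13 mm above this axis at either side. Nothing stands between the two saddles. Friction holds a cylinder in the saddles: it does not slide down by itself. Axes as the stand's.
- saddle_high (a point): The same at the free bay's high saddle, an equal V, 150 mm up from the mouth (30 mm short of the foot's underside). Axes as the stand's.
- cylinder: The measuring cylinder to be drained: clear, 180 mm long, round tube 26 mm in diameter at the foot and 30 mm at the mouth, flat rounded-square blue foot 60 mm across, 10 mm thick; 40 to 85 g. Starts upright. Origin at the centre of the foot's underside, z along the tube to the mouth. Lying on the bench its axis is about 31 mm above the bench at the foot and 16 mm at the mouth.
- mouth (a point): Centre of the open mouth of that cylinder, 180 mm from its origin along its z.
- drained_cylinder: The other, equal measuring cylinder, already lying loose in the stand's other bay (y = -55 mm), mouth at the stop rail: leave alone. Origin and axes as for the first.
- beaker: Empty glass beaker, 64 mm wide, 89 mm high, loose: leave alone. Origin at the centre of its underside, z up.
- petri_dishes: Stack of clear petri dishes, 90 mm wide, 43 mm high, loose: leave alone. Origin at the centre of its underside.
- marker: White felt marker with a red cap, 130 x 16 x 17 mm, lying on the bench, loose: leave alone. Origin under its middle, x along it.
- colorimeter: Bench meter with a display, 155 x 205 x 156 mm (its x, y, z), fixed, at the left. Origin at the centre of its underside.
- stop_rail: Stop rail of the stand at the low end of both bays: a level 6 mm wire along the stand's y, fixed, that meets only the lower part of a mouth's rim, 10.5 mm below the axis. Origin on the wire's centre line in the middle of the free bay. Axes as the stand's.
Things that resemble listed ones, but are neither listed nor needed, are in the scene too. Leave any brown or green look-alike of the cylinder alone.

How it is judged:
By the outcome, as a careful person would: the job done as asked, in the order asked, and still so for the second after the job is handed in, with the robot touching nothing.
It also fails if it takes over 67 s, if anything falls off the work surface, if the arm or the gripper's body presses on something with over 40 N, if the wrist force passes 120 N, or if a joint passes its speed limit or range.

ROBOT

A 7-joint arm with a two-finger parallel gripper is mounted at the origin on the work surface; the furniture and walls round the work are solid. World frame = base frame: x ahead of the robot, y to its left, z up, the work surface at z = 0. Lengths are in m, angles in rad, forces in N, time in s.
With the tool pointing down it reaches from about 0.35 to 0.9 m from the base axis. Payload 8.1 kg.
Tool frame: the origin (TCP) lies at the very end of the fingers, on their centre line; the grasp point (between the pads) lies 19 mm behind it; z points along the fingers, y is the line along which they close (so a half turn about z gives the same grasp; the last joint's range is limited). The gripper opens to 92 mm and grips with 3 to 60 N. Pads are 19 mm wide; open, the fingers measure 130 mm over their backs; the gripper's body (75 mm by 190 mm) begins 47 mm behind the grasp point.
Start: joints at [-1.233, 0.434, 0.025, 1.573, -0.012, 1.134, -0.075], TCP at [0.267, 0.565, 0.227] pointing down, gripper open.
Joint ranges: [-2.62, 2.62], [-0.44, 2.09], [-1.27, 1.32], [0.08, 2.57], [-1.32, 4.46], [0.12, 2], [-2.74, 2.74]. Speed limits (rad/s): [2.22, 2.22, 3.01, 3.01, 3.14, 3.14, 3.14].

INTERFACE

Orientations are given as a rotation vector (axis times angle).
In Python, from cell import arm gives the robot as it stands.
- The arm moves only by the shell command python3 -m pendant 'ROWS' [FORCE]. ROWS is a JSON object of lists of equal length, an entry for each row: "slide": the shift along the tool's x, y, z in units of 0.3 m (1.0 is 0.3 m), a list of three; "dr": the turn, a rotation vector about the tool's x, y, z in units of 0.12 rad (1.0 is 0.12 rad), a list of three; "claw": the opening, from 0 (shut) to 1 (fully open). In form: {"slide": [[tx, ty, tz], ...], "dr": [[ax, ay, az], ...], "claw": [claw, ...]}. A call has 1 to 10 rows; each row shifts and turns the commanded pose from where the row before left it, along the tool's axes as they then stand; what a row does not reach is not made up. A row lasts 1/10 s, in which the tool goes at most 50 mm and 8.59 degrees, less where a joint would pass 70% of its speed; a pose out of reach is approached as far as the arm can. A call with a number of a shift or a turn outside -1 to 1 is refused whole. A call with a gripper value outside its range is refused whole. The fingers move at their own pace and stop on an object; FORCE is the grip in N (left out, the last holds). Time passes only in rows, so rows that do not move let the fingers close. It gives the time, the measured TCP pose, the force, the opening and the grip force at its end, in the units of the state.
- arm.observe(): the state, without advancing time (a new reading comes with each control period).
- arm.get_image(name): name is "scene" or "top" or "wrist"; returns the picture (400x640x3 uint8, red, green, blue); there is no depth.
- arm.calibration(name): a dict with "K" (3x3 intrinsics, pixels), "xyz" and "orientation" of the camera in the world. Camera axes: x right, y up, looking along -z (the intrinsics and any distortion apply to the point x, -y, -z); pixel columns grow to the right and rows downward; lengths in m; the calibration is good to about 2 mm. A picture is of the moment at which its call begins: read the wrist's pose just before it. calibration takes no time and is no camera call; for the wrist camera it gives the pose at the moment of the call.
- arm.sign_off(): hands the job in; it is judged then, once.
The state is a dict: "clock": time; "joints": joint angles; "dq": joint speeds; "joint_efforts": joint torques, N m; "position": TCP position; "ee_rot": TCP orientation; "force": force on the tool from outside, world axes, zero at the start; "ft_torque": the same for the moment, N m; "width": opening from 0.0 (shut) to 1.0 (fully open); "gripper_force": force on a finger pad.
Only numpy, scipy, OpenCV 4.12 (cv2) and the standard library are available. Lean on these libraries where they do the work, as an engineer would, in place of code of your own. Each camera call takes 0.05 s, during which the arm holds its last target. There are 200 camera calls.

## Working session

There is one attempt and no reset: what is moved stays moved. The work goes in short steps, Python scripts to look and compute and a shell command to move; the robot and the scene stay as the last step left them, time stands still between calls to the robot, and variables do not carry over. Pictures are saved under pics/ and viewed, at most 10 in all, crops included, and the job is handed in when it is done.

```bash
mkdir -p pics; ls; cat > h.py <<'E'
from cell import arm
import numpy as np, cv2
from scipy.spatial.transform import Rotation as R
def rot(o):
    o=np.array(o,float)
    if o.shape==(3,3): return o
    return R.from_rotvec(o).as_matrix() if o.size==3 else R.from_quat(o).as_matrix()
def snap(name,fn):
    c=arm.calibration(name); im=arm.get_image(name)
    cv2.imwrite(f'pics/{fn}.png',im[:,:,::-1]); np.savez(f'pics/{fn}.npz',K=np.array(c['K']),p=np.array(c['xyz']),R=rot(c['orientation']))
    return im
def ray(fn,uv):
    d=np.load(f'pics/{fn}.npz'); K=d['K']; x=np.linalg.solve(K,[uv[0],uv[1],1]); v=d['R']@[x[0],-x[1],-x[2]]
    return d['p'],v/np.linalg.norm(v)
def plane(fn,uv,z):
    p,v=ray(fn,uv); return p+v*(z-p[2])/v[2]
def tri(*obs):
    A=np.zeros((3,3));b=np.zeros(3)
    for fn,uv in obs:
        p,v=ray(fn,uv); M=np.eye(3)-np.outer(v,v);A+=M;b+=M@p
    X=np.linalg.solve(A,b); e=[np.linalg.norm(np.cross(X-ray(f,u)[0],ray(f,u)[1])) for f,u in obs]
    return X,np.round(e,4)
def proj(fn,X):
    d=np.load(f'pics/{fn}.npz'); q=d['R'].T@(np.array(X)-d['p']); u=d['K']@[q[0],-q[1],-q[2]]; return u[:2]/u[2]
E
python3 - <<'E'
from h import *
print(arm.observe())
for n in ('scene','top','wrist'):
    c=arm.calibration(n);print(n,c)
    snap(n,n+'0')
E
```

```text
pics
{'clock': 0.0, 'joints': array([-1.23259323,  0.43523665,  0.02500866,  1.57413452, -0.01161925,
        1.13398245, -0.07509484]), 'dq': array([-8.66139918e-04, -1.63790481e-04,  1.36760442e-03, -2.08711552e-04,
       -2.85384938e-06, -1.47520837e-03,  1.68741885e-03]), 'joint_efforts': array([ 1.98145462e-04, -6.67833924e+01,  9.85514224e-01, -3.14460683e+01,
       -6.03449321e-02,  4.27435257e-02,  1.52960279e-04]), 'position': array([0.2665074 , 0.56474742, 0.22592242]), 'ee_rot': array([-6.86935063e-01, -3.06535348e+00,  2.51570788e-03]), 'force': array([1.22953043, 0.35146791, 0.09305247]), 'ft_torque': array([-0.02527134,  0.0325103 , -0.02603824]), 'gripper_force': 0.0, 'width': 0.9998014388577092}
scene {'K': array([[443.94773004,   0.        , 313.92335281],
       [  0.        , 443.94773004, 198.94697142],
       [  0.        ,   0.        ,   1.        ]]), 'xyz': array([-0.2016385 , -0.76760862,  0.62068596]), 'orientation': array([ 1.08009996, -0.4132754 , -0.66363619])}
top {'K': array([[440.61899687,   0.        , 318.78206606],
       [  0.        , 440.61899687, 198.33577291],
       [  0.        ,   0.        ,   1.        ]]), 'xyz': array([0.36348872, 0.00306646, 1.30384075]), 'orientation': array([ 0.08616242, -0.06227175, -1.54260864])}
wrist {'K': array([[308.43554477,   0.        , 317.29950989],
       [  0.        , 308.43554477, 198.42177389],
       [  0.        ,   0.        ,   1.        ]]), 'xyz': array([0.19619784, 0.59892786, 0.38462441]), 'orientation': array([-0.26174438, -0.16386586,  1.12082983])}
```

View pics/scene0.png

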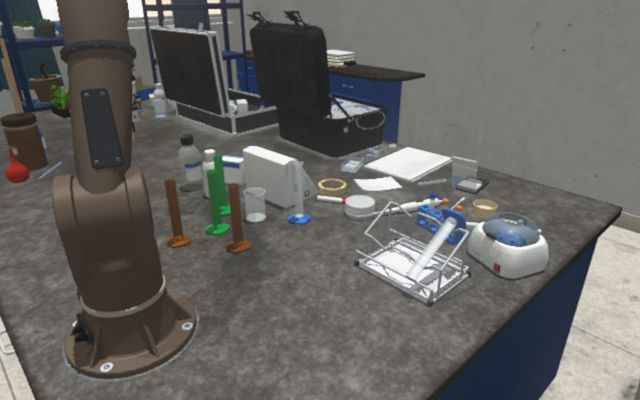

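View pics/top0.png

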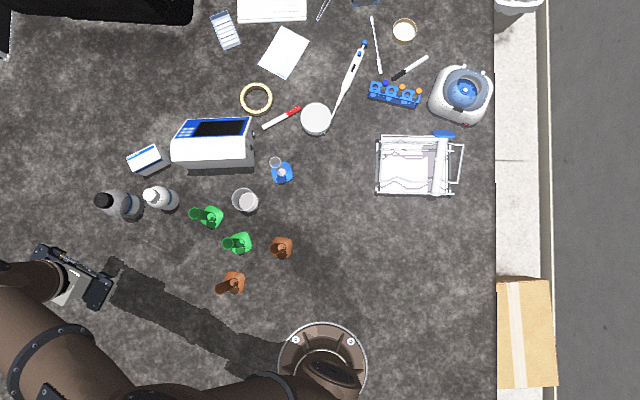

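The scene view shows the clear cylinder standing with its blue foot at about (299,218), and the stand with the drained cylinder around (415,250). The top view shows the blue foot at about (283,173), its mouth near (275,160), and the stand around (415,165).

```bash
python3 - <<'E'
import cv2,numpy as np
s=cv2.imread('pics/scene0.png');t=cv2.imread('pics/top0.png')
a=cv2.resize(s[190:310,340:490],(500,400),interpolation=cv2.INTER_CUBIC)  #x3.33
b=cv2.resize(t[120:210,365:475],None,fx=3.6,fy=3.6,interpolation=cv2.INTER_CUBIC)
a=cv2.resize(s[195:305,350:475],(400,352),interpolation=cv2.INTER_CUBIC) #3.2
c=cv2.resize(s[145:235,270:330],None,fx=2.7,fy=2.7,interpolation=cv2.INTER_CUBIC)
d=cv2.resize(t[145:195,255:305],None,fx=4.8,fy=4.8,interpolation=cv2.INTER_CUBIC)
o=np.zeros((600,800,3),np.uint8)
o[:352,:400]=a;o[:b.shape[0],400:400+b.shape[1]]=b;o[355:355+c.shape[0],:c.shape[1]]=c;o[355:355+d.shape[0],400:400+d.shape[1]]=d
cv2.imwrite('pics/crop0.png',o)
E
```

```text
(no output)
```

View pics/crop0.png

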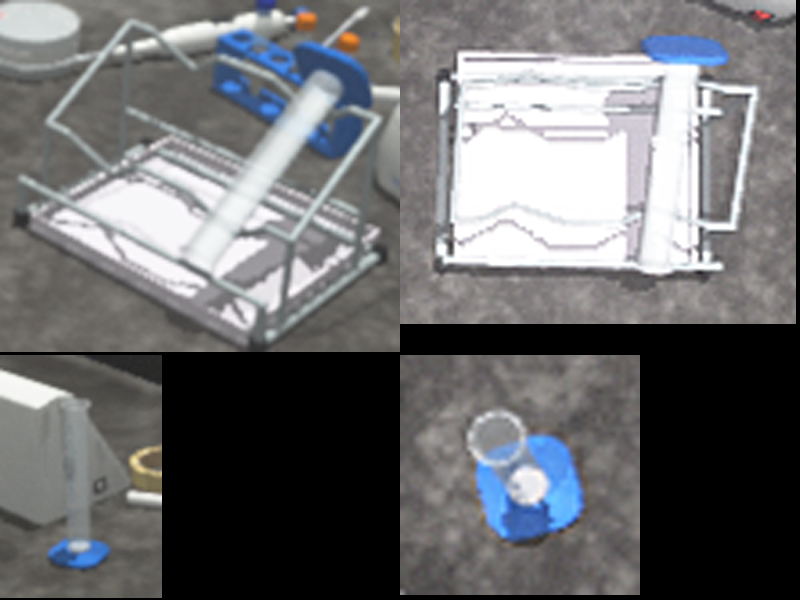

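```bash
python3 - <<'E'
from h import *
np.set_printoptions(precision=4,suppress=True)
# foot
im=cv2.imread('pics/top0.png');hsv=cv2.cvtColor(im,cv2.COLOR_BGR2HSV)
m=cv2.inRange(hsv,(100,110,60),(125,255,255));r=np.zeros_like(m);r[145:195,255:305]=m[145:195,255:305]
c=max(cv2.findContours(r,0,1)[0],key=cv2.contourArea);h=cv2.convexHull(c)
P=np.array([plane('top0',p[0],0.010)[:2] for p in h],np.float32)
print('foot',cv2.minAreaRect(P))
print('mouth',tri(('top0',(275.2,162.3)),('scene0',(298.5,162.4))))
print('foot tri',tri(('top0',(282,173.5)),('scene0',(299,219))))
T=lambda x,y:(365+(x-400)/3.6,120+y/3.6); S=lambda x,y:(350+x/3.2,195+y/3.2)
print('rail L',tri(('top0',T(437,268)),('scene0',S(20,178))))
print('drained mouth',tri(('top0',T(656,262)),('scene0',S(195,255))))
print('drained tube foot end',tri(('top0',T(683,75)),('scene0',S(322,85))))
for p in [(437,268),(457,55),(722,267)]: print(p,plane('top0',T(*p),.03))
for p in [(280,172),(245,201),(252,130),(236,243),(209,216),(315,119)]: print(p,plane('top0',p,.0))
o=arm.observe();print(rot(o['ee_rot']))
c=np.load('pics/wrist0.npz');print('cam in tool',rot(o['ee_rot']).T@(c['p']-o['position']),'view dir tool',rot(o['ee_rot']).T@(c['R']@[0,0,-1]))
E
```

```text
foot ((0.5606961250305176, 0.13690483570098877), (0.05896400287747383, 0.06094592064619064), 20.080219268798828)
mouth (array([0.5617, 0.1361, 0.1808]), array([0.0013, 0.0013]))
foot tri (array([0.5594, 0.1363, 0.0007]), array([0.0007, 0.0007]))
rail L (array([ 0.5024, -0.1415,  0.0388]), array([0.0045, 0.0045]))
drained mouth (array([ 0.5061, -0.3087,  0.0517]), array([0.0014, 0.0014]))
drained tube foot end (array([ 0.6394, -0.3099,  0.1355]), array([0.0016, 0.0016]))
(437, 268) [ 0.5    -0.1394  0.03  ]
(457, 55) [ 0.6753 -0.153   0.03  ]
(722, 267) [ 0.5068 -0.368   0.03  ]
(280, 172) [0.5634 0.1429 0.    ]
(245, 201) [0.4735 0.2442 0.    ]
(252, 130) [0.6895 0.2323 0.    ]
(236, 243) [0.3484 0.2654 0.    ]
(209, 216) [0.426  0.3494 0.    ]
(315, 119) [0.728  0.0428 0.    ]
[[-0.9044  0.4268 -0.0004]
 [ 0.4268  0.9044 -0.0012]
 [-0.0001 -0.0012 -1.    ]]
cam in tool [ 0.0781  0.0006 -0.1585] view dir tool [-0.2885 -0.0005  0.9575]
```

```bash
python3 -m pendant '{"slide":[[0,0,-0.12],[0,0,-0.12],[0,0,-0.12],[-0.106,-0.087,0],[-0.106,-0.087,0],[-0.106,-0.087,0],[-0.106,-0.087,0],[-0.106,-0.087,0],[-0.106,-0.087,0],[-0.106,-0.087,0]],"dr":[[0,0,0],[0,0,0],[0,0,0],[0,0,0],[0,0,0],[0,0,0],[0,0,0],[0,0,0],[0,0,0],[0,0,0]],"claw":[1,1,1,1,1,1,1,1,1,1]}' 15
python3 -m pendant '{"slide":[[-0.106,-0.087,0],[-0.106,-0.087,0],[-0.106,-0.087,0],[-0.106,-0.087,0],[-0.106,-0.087,0],[-0.106,-0.087,0],[-0.106,-0.087,0],[-0.106,-0.087,0],[-0.106,-0.087,0],[0,0,0]],"dr":[[0,0,0.8],[0,0,0.8],[0,0,0.8],[0,0,0.8],[0,0,0.8],[0,0,0],[0,0,0],[0,0,0],[0,0,0],[0,0,0]],"claw":[1,1,1,1,1,1,1,1,1,1]}'; python3 -c "
from h import *
o=arm.observe();print(o['joints'],rot(o['ee_rot']))"
```

```text
clock: 1.15
position: [0.3904, 0.3033, 0.3346]
ee_rot: [-0.687, -3.065, 0.0]
force: [0.4, 0.3, 0.5]
width: 1.001
gripper_force: 0.0
clock: 2.15
position: [0.4336, -0.0625, 0.335]
ee_rot: [1.407, 2.808, -0.001]
force: [0.5, -0.6, 0.0]
width: 1.0
gripper_force: 0.0
[-0.4815977   0.01679458  0.52128901  1.85120404 -0.0076338   1.27518345
  0.68358973] [[-5.98590174e-01  8.01055201e-01  6.06493149e-04]
 [ 8.01054482e-01  5.98590459e-01 -1.08559205e-03]
 [-1.23266017e-03 -1.63990677e-04 -9.99999227e-01]]
```

```bash
python3 -m pendant '{"slide":[[-0.05,0.13,0],[-0.05,0.13,0],[-0.05,0.12,0],[0,0,0],[0,0,0],[0,0,0],[0,0,0]],"dr":[[0,0,0],[0,0,0],[0,0,0],[0,0,0.82],[0,0,0.82],[0,0,0.8],[0,0,0]],"claw":[1,1,1,1,1,1,1]}'; python3 -c "
from h import *
o=arm.observe();print(o['joints'],rot(o['ee_rot']));im=snap('wrist','w1')
cv2.imwrite('pics/w1v.png',cv2.resize(im[:,:,::-1],(800,500)))"
```

```text
clock: 2.85
position: [0.5524, -0.0229, 0.3343]
ee_rot: [-1.792, -2.579, 0.001]
force: [0.1, 0.3, 0.2]
width: 1.004
gripper_force: 0.0
[-0.50161602  0.2584125   0.58309599  1.61359422 -0.14589082  1.3143525
  0.45968593] [[-3.48756861e-01  9.37212821e-01 -8.83239283e-04]
 [ 9.37213195e-01  3.48756973e-01 -2.92101051e-05]
 [ 2.80659773e-04 -8.37970735e-04 -9.99999610e-01]]
```

View pics/w1v.png

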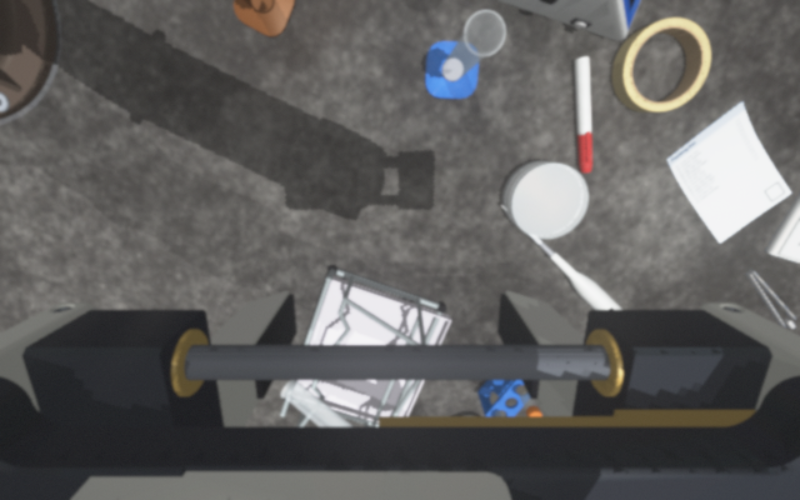

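The wrist view shows the cylinder (foot at (452,70), mouth at (485,33)). The stand around (365,345) has its free-bay saddle wires partly in view, and the gripper hides the rest.

```bash
python3 -c "
from h import *
print(tri(('top0',(275.2,162.3)),('scene0',(298.5,162.4)),('w1',(388,26.4))))
print(tri(('top0',(281.8,172.2)),('w1',(361.6,55)))," tube bottom")
" 2>/dev/null; python3 -m pendant '{"slide":[[0,0,0],[0,0,0],[0,0,0],[0,0,0],[0,0,0],[0,0,0],[0,0,0],[0,0,0],[0,0,0],[0,0,0]],"dr":[[0,0.83,0],[0,0.83,0],[0,0.83,0],[0,0.83,0],[0,0.83,0],[0,0.83,0],[0,0.83,0],[0,0.83,0],[0,0.83,0],[0,0.83,0]],"claw":[1,1,1,1,1,1,1,1,1,1]}'; python3 - <<'E'
from h import *
np.set_printoptions(precision=4,suppress=True)
print(tri(('top0',(275.2,162.3)),('scene0',(298.5,162.4)),('w1',(388,26.4))))
print(tri(('top0',(281.8,172.2)),('w1',(361.6,55))))
o=arm.observe();print(o['joints'],o['position'],rot(o['ee_rot']))
Rm=rot(o['ee_rot']);z=Rm[:,2];P=np.array([.561,.1365,.085])
for b in(-.105,.015): print((Rm.T@(P+b*z-o['position'])/.3))
E
```

```text
clock: 3.9
position: [0.5526, -0.0238, 0.3348]
ee_rot: [-1.267, -1.831, -0.696]
force: [0.4, 0.7, 0.1]
width: 1.004
gripper_force: 0.0
(array([0.5616, 0.1365, 0.1808]), array([0.001 , 0.0016, 0.0008]))
(array([0.5592, 0.1351, 0.0246]), array([0.0001, 0.0001]))
[ 0.1454  0.6817  0.4045  1.3635 -0.8492  1.982   0.9438] [ 0.5526 -0.0238  0.3348] [[-0.1921  0.9363 -0.294 ]
 [ 0.505   0.3512  0.7884]
 [ 0.8415  0.003  -0.5403]]
[-0.4362  0.2113  0.5128]
[-0.4362  0.2113  0.9128]
```

```bash
python3 -m pendant '{"slide":[[-0.087,0.042,0.103],[-0.087,0.042,0.103],[-0.087,0.042,0.103],[-0.087,0.042,0.103],[-0.088,0.043,0.1],[0,0,0]],"dr":[[0,0,0],[0,0,0],[0,0,0],[0,0,0],[0,0,0],[0,0,0]],"claw":[1,1,1,1,1,1]}'; python3 - <<'E'
from h import *
np.set_printoptions(precision=4,suppress=True)
o=arm.observe();print(o['joints'],o['position'],rot(o['ee_rot']))
Rm=rot(o['ee_rot']);z=Rm[:,2];P=np.array([.561,.1365,.085])
for b in(-.105,.015): print((Rm.T@(P+b*z-o['position'])/.3))
snap('wrist','w2')
E
```

```text
clock: 4.5
position: [0.5898, 0.0562, 0.1372]
ee_rot: [-1.265, -1.828, -0.688]
force: [0.1, 1.0, 0.8]
width: 1.0
gripper_force: 0.0
[ 0.057   0.8951  0.3418  1.4779 -0.9253  1.6914  1.0791] [0.5898 0.0562 0.1372] [[-0.1881  0.9352 -0.3001]
 [ 0.5051  0.3541  0.7871]
 [ 0.8423 -0.0036 -0.539 ]]
[ 0.0068  0.0057 -0.0169]
[0.0068 0.0057 0.3831]
```

View pics/w2.png

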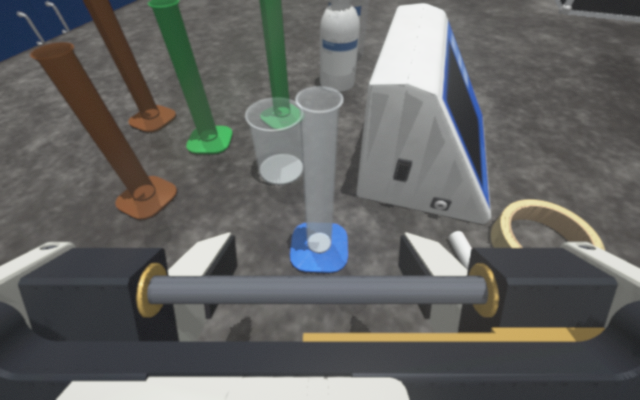

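The cylinder stands centred between the open fingers (tube at column 319). I move in and close.

```bash
python3 -m pendant '{"slide":[[0.007,0.006,0.05],[0,0,0.065],[0,0,0.065],[0,0,0.065],[0,0,0.065],[0,0,0.05],[0,0,0.023],[0,0,0]],"dr":[[0,0,0],[0,0,0],[0,0,0],[0,0,0],[0,0,0],[0,0,0],[0,0,0],[0,0,0]],"claw":[1,1,1,1,1,1,1,1]}' && python3 -m pendant '{"slide":[[0,0,0],[0,0,0],[0,0,0],[0,0,0],[0,0,0],[0,0,0],[0,0,0],[0,0,0],[0,0,0],[0,0,0]],"dr":[[0,0,0],[0,0,0],[0,0,0],[0,0,0],[0,0,0],[0,0,0],[0,0,0],[0,0,0],[0,0,0],[0,0,0]],"claw":[0.5,0.45,0.4,0.35,0.3,0.25,0.25,0.2,0.2,0.2]}' 12
```

```text
clock: 5.35
position: [0.559, 0.1452, 0.0814]
ee_rot: [-1.271, -1.833, -0.692]
force: [0.1, 0.3, -0.7]
width: 1.0
gripper_force: 0.0
clock: 6.35
position: [0.5591, 0.1446, 0.0807]
ee_rot: [-1.272, -1.832, -0.692]
force: [-0.3, -0.8, 0.3]
width: 0.298
gripper_force: 12.0
```

```bash
python3 -m pendant '{"slide":[[0.03,0,-0.02],[0.06,0,-0.04],[0.08,0,-0.05],[0.08,0,-0.05],[0.08,0,-0.05],[0,0,0]],"dr":[[0,0,0],[0,0,0],[0,0,0],[0,0,0],[0,0,0],[0,0,0]],"claw":[0.2,0.2,0.2,0.2,0.2,0.2]}'; python3 - <<'E'
from h import *
np.set_printoptions(precision=4,suppress=True)
o=arm.observe();Rm=rot(o['ee_rot']);print(o['joints'],o['position'],Rm)
print(Rm.T@np.array([-.131,-.1465,.205-o['position'][2]])/.3)
E
```

```text
clock: 6.95
position: [0.5601, 0.1454, 0.2025]
ee_rot: [-1.271, -1.837, -0.697]
force: [0.5, -0.2, -1.4]
width: 0.298
gripper_force: 12.0
[-0.0672  0.7336  0.3293  1.6167 -0.9675  1.6259  0.9911] [0.5601 0.1454 0.2025] [[-0.1954  0.9368 -0.2901]
 [ 0.509   0.3497  0.7865]
 [ 0.8383  0.006  -0.5452]]
[-0.1562 -0.5798 -0.262 ]
```

```bash
python3 -m pendant '{"slide":[[-0.02,-0.06,-0.03],[-0.03,-0.12,-0.05],[-0.03,-0.12,-0.05],[-0.03,-0.12,-0.05],[-0.03,-0.1,-0.05],[-0.016,-0.06,-0.032],[0,0,0]],"dr":[[0,0,0],[0,0,0],[0,0,0],[0,0,0],[0,0,0],[0,0,0],[0,0,0]],"claw":[0.2,0.2,0.2,0.2,0.2,0.2,0.2]}' && python3 -m pendant '{"slide":[[0,0,0],[0,0,0],[0,0,0],[0,0,0],[0,0,0],[0,0,0],[0,0,0],[0,0,0],[0,0,0],[0,0,0]],"dr":[[0,-0.4,0],[0,-0.8,0],[0,-0.8,0],[0,-0.8,0],[0,-0.8,0],[0,-0.8,0],[0,-0.8,0],[0,-0.8,0],[0,-0.8,0],[0,-0.8,0]],"claw":[0.2,0.2,0.2,0.2,0.2,0.2,0.2,0.2,0.2,0.2]}'&& python3 -m pendant '{"slide":[[0,0,0],[0,0,0],[0,0,0],[0,0,0],[0,0,0],[0,0,0],[0,0,0],[0,0,0],[0,0,0]],"dr":[[0,-0.8,0],[0,-0.8,0],[0,-0.8,0],[0,-0.8,0],[0,-0.8,0],[0,-0.8,0],[0,-0.8,0],[0,-0.55,0],[0,0,0]],"claw":[0.2,0.2,0.2,0.2,0.2,0.2,0.2,0.2,0.2]}'; python3 - <<'E'
from h import *
np.set_printoptions(precision=4,suppress=True)
o=arm.observe();Rm=rot(o['ee_rot']);print(o['joints'],o['position'],Rm)
snap('scene','s3')
im=cv2.imread('pics/s3.png');cv2.imwrite('pics/s3c.png',cv2.resize(im[100:300,200:500],(780,520),interpolation=cv2.INTER_CUBIC))
E
```

```text
clock: 7.65
position: [0.4265, -0.0036, 0.2014]
ee_rot: [-1.278, -1.829, -0.692]
force: [0.6, 0.1, 0.4]
width: 0.297
gripper_force: 12.0
clock: 8.65
position: [0.4282, 0.0003, 0.2019]
ee_rot: [-1.752, -2.528, -0.074]
force: [-0.7, -0.1, -0.8]
width: 0.297
gripper_force: 12.0
clock: 9.55
position: [0.4273, 0.0016, 0.2006]
ee_rot: [1.453, 2.107, -0.497]
force: [0.3, 0.1, -0.3]
width: 0.292
gripper_force: 12.0
[-1.0401  0.2243  0.4275  2.2278  0.6539  1.0036 -0.6926] [0.4273 0.0016 0.2006] [[-0.2825  0.935   0.2145]
 [ 0.7407  0.3547 -0.5705]
 [-0.6095 -0.0023 -0.7928]]
```

View pics/s3c.png

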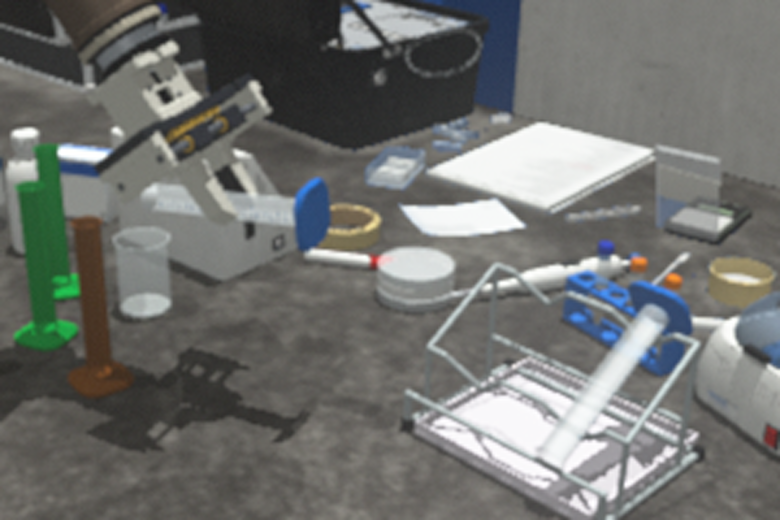

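The scene crop shows the cylinder held level with its blue foot at (312,215) and its mouth hidden by the gripper. I shift 5 cm away from the brown look-alike and lower it.

```bash
python3 -m pendant '{"slide":[[-0.024,0.078,0.018],[-0.024,0.078,0.018],[0.04,0,0.052],[0.06,0,0.078],[0.06,0,0.078],[0.06,0,0.078],[0.06,0,0.078],[0.04,0,0.052],[0.02,0,0.026],[0,0,0]],"dr":[[0,0,0],[0,0,0],[0,0,0],[0,0,0],[0,0,0],[0,0,0],[0,0,0],[0,0,0],[0,0,0],[0,0,0]],"claw":[0.2,0.2,0.2,0.2,0.2,0.2,0.2,0.2,0.2,0.2]}'; python3 - <<'E'
from h import *
np.set_printoptions(precision=4,suppress=True)
o=arm.observe();Rm=rot(o['ee_rot']);print(o['joints'],o['position'],Rm)
snap('scene','s4')
im=cv2.imread('pics/s4.png');cv2.imwrite('pics/s4c.png',cv2.resize(im[160:280,220:420],(780,468),interpolation=cv2.INTER_CUBIC))
E
```

```text
clock: 10.6
position: [0.4778, -0.0016, 0.0341]
ee_rot: [1.461, 2.103, -0.496]
force: [-0.7, 0.4, -0.7]
width: 0.299
gripper_force: 12.0
[-0.9437  0.6457  0.4654  2.2536  0.7454  0.5576 -0.8767] [ 0.4778 -0.0016  0.0341] [[-0.2773  0.9372  0.2116]
 [ 0.7437  0.3488 -0.5703]
 [-0.6083 -0.0008 -0.7937]]
```

View pics/s4c.png

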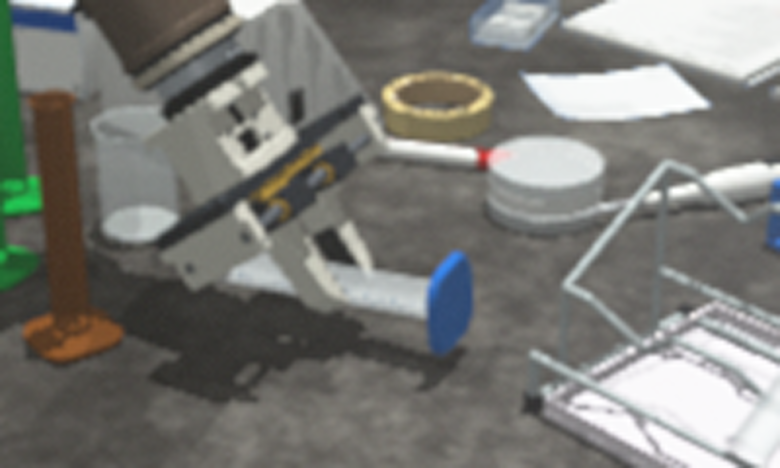

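```bash
python3 -m pendant '{"slide":[[0.006,0,0.008],[0.006,0,0.008],[0.006,0,0.008],[0.006,0,0.008],[0.006,0,0.008],[0,0,0]],"dr":[[0,0,0],[0,0,0],[0,0,0],[0,0,0],[0,0,0],[0,0,0]],"claw":[0.2,0.2,0.2,0.2,0.2,0.2]}'; python3 -m pendant '{"slide":[[0.003,0,0.004],[0.003,0,0.004],[0,0,0]],"dr":[[0,0,0],[0,0,0],[0,0,0]],"claw":[0.2,0.2,0.2]}'
```

```text
clock: 11.25
position: [0.4777, -0.0013, 0.0191]
ee_rot: [1.46, 2.103, -0.496]
force: [-0.2, -0.7, -0.2]
width: 0.299
gripper_force: 12.0
clock: 11.55
position: [0.4778, -0.0013, 0.0163]
ee_rot: [1.46, 2.103, -0.495]
force: [0.1, -0.2, 0.0]
width: 0.301
gripper_force: 12.0
```

```bash
for i in 1 2; do python3 -m pendant '{"slide":[[0.002,0,0.003],[0,0,0]],"dr":[[0,0,0],[0,0,0]],"claw":[0.2,0.2]}' | egrep 'pos|force'; done;  python3 -m pendant '{"slide":[[0.002,0,0.003],[0,0,0]],"dr":[[0,0,0],[0,0,0]],"claw":[0.2,0.2]}' | egrep 'pos|force|rot'
```

```text
position: [0.4779, -0.0014, 0.0153]
force: [-0.2, 0.0, -0.4]
gripper_force: 12.0
position: [0.4779, -0.0016, 0.0147]
force: [-2.9, 4.7, 9.3]
gripper_force: 12.0
position: [0.4781, -0.0017, 0.0139]
ee_rot: [1.46, 2.102, -0.496]
force: [-3.7, 3.7, 14.5]
gripper_force: 12.0
```

```bash
python3 -m pendant '{"slide":[[-0.002,0,-0.003],[0,0,0]],"dr":[[0,0,0],[0,0,0]],"claw":[0.2,0.2]}' | egrep 'pos|force|wid'; python3 -m pendant '{"slide":[[0,0,0],[0,0,0],[0,0,0],[0,0,0],[0,0,0],[0,0,0],[0,0,0],[0,0,0],[0,0,0]],"dr":[[0,0,0],[0,0,0],[0,0,0],[0,0,0],[0,0,0],[0,0,0],[0,0,0],[0,0,0],[0,0,0]],"claw":[0.31,0.34,0.37,0.4,0.5,0.6,0.7,0.8,0.8]}' | egrep 'pos|force|wid'; python3 -m pendant '{"slide":[[0,0,-0.02],[0,0,-0.06],[0,0,-0.12],[0,0,-0.12],[0,0,-0.1],[0,0,0]],"dr":[[0,0,0],[0,0,0],[0,0,0],[0,0,0],[0,0,0],[0,0,0]],"claw":[0.9,0.9,1,1,1,1]}';  python3 - <<'E'
from h import *
np.set_printoptions(precision=4,suppress=True)
snap('scene','s5');snap('top','t5');snap('wrist','w5')
o=arm.observe();print(o['position'],rot(o['ee_rot']))
s=cv2.imread('pics/s5.png');t=cv2.imread('pics/t5.png')
o=np.zeros((600,800,3),np.uint8)
o[:296,:400]=cv2.resize(s[160:271,250:400],(400,296),interpolation=cv2.INTER_CUBIC)
o[:300,400:]=cv2.resize(t[150:225,270:370],(400,300),interpolation=cv2.INTER_CUBIC)
o[300:,:480]=cv2.resize(cv2.imread('pics/w5.png'),(480,300))
cv2.imwrite('pics/c5.png',o)
E
```

```text
position: [0.4779, -0.0014, 0.0144]
force: [0.3, -0.5, 0.4]
width: 0.299
gripper_force: 12.0
position: [0.4779, -0.0015, 0.0143]
force: [0.0, -0.8, 0.2]
width: 0.775
gripper_force: 0.0
clock: 13.85
position: [0.4518, 0.074, 0.1163]
ee_rot: [1.459, 2.106, -0.487]
force: [-0.1, -0.5, -0.3]
width: 1.005
gripper_force: 0.0
[0.4508 0.0699 0.1141] [[-0.2774  0.937   0.2124]
 [ 0.7436  0.3494 -0.5701]
 [-0.6084 -0.0002 -0.7937]]
```

View pics/c5.png

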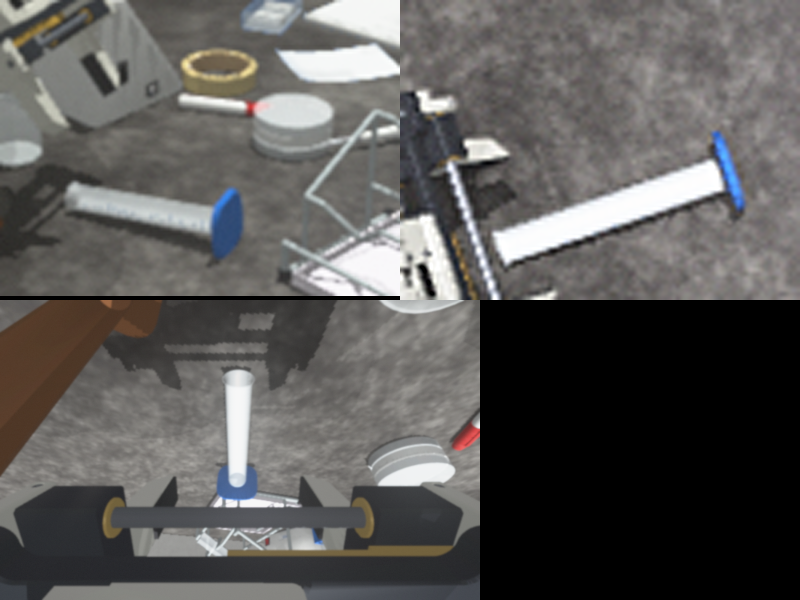

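The crops show the cylinder lying quietly on its foot edge and mouth rim. In the scene its mouth is at (277,233) and foot at (335,243); in the top view the mouth is at (295,212) and the tube's foot end at (349,194).

```bash
python3 -m pendant '{"slide":[[0,0,-0.15],[0,0,-0.1],[0,0,0],[0,0,0],[0,0,0],[0,0,0],[0,0,0],[0,0,0],[0,0,0],[0,0,0]],"dr":[[0,0.5,0],[0,1,0],[0,1,0],[0,1,0],[0,1,0],[0,1,0],[0,1,0],[0,1,0],[0,1,0],[0,0.6,0]],"claw":[1,1,1,1,1,1,1,1,1,1]}'; python3 - <<'E'
from h import *
np.set_printoptions(precision=4,suppress=True)
snap('top','t6')
o=arm.observe();Rm=rot(o['ee_rot']);print(o['position'],o['joints'],Rm)
print('mouth',tri(('t5',(295,212.5)),('s5',(277,233.5))))
print('foot',tri(('t5',(352.5,193)),('s5',(335.5,243.2))))
# tube axis from top image: bright mask
t=cv2.imread('pics/t5.png');g=cv2.cvtColor(t,cv2.COLOR_BGR2GRAY)
m=((g>190)&(t.max(2).astype(int)-t.min(2)<25)).astype(np.uint8);r=np.zeros_like(m);r[185:220,294:352]=m[185:220,294:352]
c=max(cv2.findContours(r,0,1)[0],key=cv2.contourArea);b=cv2.boxPoints(cv2.minAreaRect(c));print(b)
P=np.array([plane('t5',p[0],.023)[:2] for p in c],np.float32)
q=cv2.minAreaRect(P);print(q)
E
```

```text
clock: 15.0
position: [0.4359, 0.1092, 0.1737]
ee_rot: [-1.579, -2.26, -0.353]
force: [-0.9, -0.4, -0.3]
width: 0.999
gripper_force: 0.0
[0.4359 0.1077 0.1728] [-0.2341  0.3271  0.266   2.016  -0.5729  1.0656  0.722 ] [[-0.3077  0.9396 -0.1497]
 [ 0.8492  0.3421  0.4023]
 [ 0.4292 -0.0033 -0.9032]]
mouth (array([0.4426, 0.0929, 0.0142]), array([0.0003, 0.0003]))
foot (array([ 0.5031, -0.0738,  0.0309]), array([0.0009, 0.0009]))
[[292.6 207.8]
 [348.1 189.3]
 [350.6 196.8]
 [295.1 215.3]]
((0.4737318754196167, 0.01567941904067993), (0.023167302832007408, 0.17073917388916016), 20.002817153930664)
```

```bash
python3 - <<'E'
from h import *
np.set_printoptions(precision=4,suppress=True)
o=arm.observe();Rm=rot(o['ee_rot'])
for b in(-.06,.012): print((Rm.T@(np.array([.476,.004,.0235])+b*Rm[:,2]-o['position'])/.3))
print(Rm.T@R.from_rotvec([0,0,0]).as_matrix()[:,2], np.degrees(np.arctan2(Rm[1,1],Rm[0,1])))
E
```

```text
[-0.5482  0.0092  0.0905]
[-0.5482  0.0092  0.3305]
[ 0.4292 -0.0033 -0.9032] 20.007994032812782
```

```bash
python3 -m pendant '{"slide":[[-0.1,0.003,0.015],[-0.12,0.003,0.02],[-0.12,0.003,0.02],[-0.12,0,0.02],[-0.088,0,0.015],[0,0,0.06],[0,0,0.08],[0,0,0.07],[0,0,0.03],[0,0,0]],"dr":[[0,0,0],[0,0,0],[0,0,0],[0,0,0],[0,0,0],[0,0,0],[0,0,0],[0,0,0],[0,0,0],[0,0,0]],"claw":[1,1,1,1,1,1,1,1,1,1]}' ; python3 - <<'E'
from h import *
np.set_printoptions(precision=4,suppress=True)
o=arm.observe();Rm=rot(o['ee_rot']);print(Rm)
print((Rm.T@(np.array([.476,.004,.0235])+.012*Rm[:,2]-o['position'])/.3))
E
```

```text
clock: 16.05
position: [0.474, 0.0129, 0.0142]
ee_rot: [-1.573, -2.266, -0.347]
force: [0.2, 1.1, -0.4]
width: 1.003
gripper_force: 0.0
[[-0.3156  0.9367 -0.1517]
 [ 0.8485  0.3501  0.3968]
 [ 0.4248 -0.0035 -0.9053]]
[-0.0143 -0.0043 -0.0008]
```

```bash
python3 -m pendant '{"slide":[[-0.014,-0.004,0],[0,0,0],[0,0,0],[0,0,0],[0,0,0],[0,0,0],[0,0,0],[0,0,0],[0,0,0],[0,0,0]],"dr":[[0,0,0],[0,0,0],[0,0,0],[0,0,0],[0,0,0],[0,0,0],[0,0,0],[0,0,0],[0,0,0],[0,0,0]],"claw":[0.8,0.6,0.45,0.4,0.35,0.3,0.25,0.2,0.2,0.2]}' 12; python3 -m pendant '{"slide":[[0.014,0,-0.03],[0.035,0,-0.075],[0.06,0,-0.14],[0.06,0,-0.14],[0.06,0,-0.14],[0.04,0,-0.09],[0,0,0]],"dr":[[0,0,0],[0,0,0],[0,0,0],[0,0,0],[0,0,0],[0,0,0],[0,0,0]],"claw":[0.2,0.2,0.2,0.2,0.2,0.2,0.2]}'
 python3 - <<'E'
from h import *
np.set_printoptions(precision=4,suppress=True)
o=arm.observe();Rm=rot(o['ee_rot']);print(Rm,o['joints'])
snap('top','t7');snap('scene','s7')
s=cv2.imread('pics/s7.png');t=cv2.imread('pics/t7.png')
o=np.zeros((600,800,3),np.uint8)
o[:352,:400]=cv2.resize(s[195:305,350:475],(400,352),interpolation=cv2.INTER_CUBIC)
o[:375,400:]=cv2.resize(t[120:213,368:467],(400,375),interpolation=cv2.INTER_CUBIC)
o[376:,:400]=cv2.resize(s[120:232,260:460],(400,224))
cv2.imwrite('pics/c7.png',o)
E
```

```text
clock: 17.05
position: [0.4757, 0.0086, 0.0137]
ee_rot: [-1.574, -2.268, -0.35]
force: [-0.6, 0.4, 0.5]
width: 0.291
gripper_force: 12.0
clock: 17.75
position: [0.4795, 0.003, 0.2195]
ee_rot: [-1.576, -2.273, -0.356]
force: [-0.3, -0.6, -1.4]
width: 0.295
gripper_force: 12.0
[[-0.3194  0.937  -0.1412]
 [ 0.8488  0.3492  0.3969]
 [ 0.4213  0.0069 -0.9069]] [-0.091   0.3606  0.3441  1.8311 -0.5016  1.2693  0.8303]
```

View pics/c7.png

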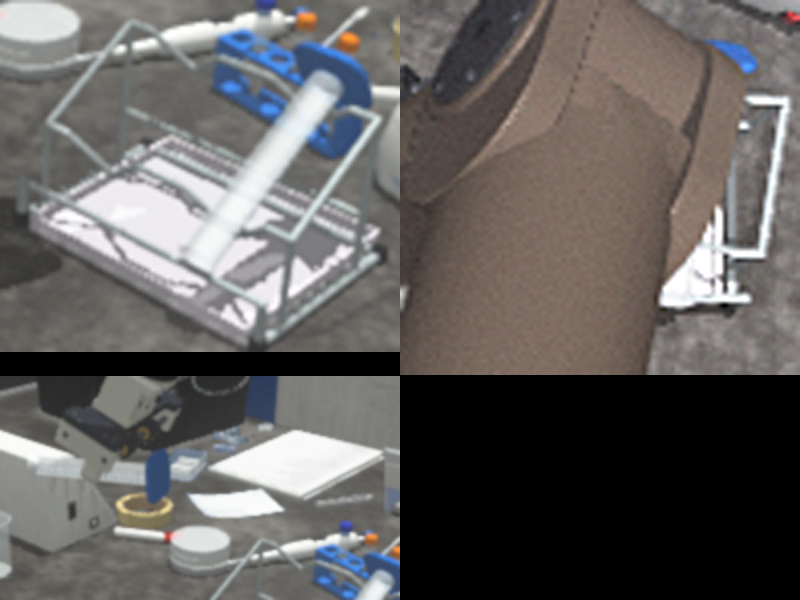

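The scene shows the cylinder firmly held level (foot at (157,475) in the lower crop), with the stand and other cylinder undisturbed. Now the reorientation.

```bash
cat >> h.py <<'E'
def Rt(psi,tilt=0):  # tool: x towards mouth (az 180+psi), z down, tilt deg about tool y
    return (R.from_euler('z',psi,degrees=True)*R.from_matrix(np.array([[-1,0,0],[0,1,0],[0,0,-1.]]))*R.from_euler('y',tilt,degrees=True)).as_matrix()
def go(pos,Rg):
    o=arm.observe();Rm=rot(o['ee_rot']);
    print('slide',np.round(Rm.T@(np.array(pos)-o['position'])/.3,3),'dr',np.round(R.from_matrix(Rm.T@Rg).as_rotvec()/.12,2))
E
python3 - <<'E'
from h import *
np.set_printoptions(precision=4,suppress=True)
go((.5,-.08,.27),Rt(1.7))
for z in (.035,.04): print(plane('top0',(375.3,194.4),z),plane('top0',(454.4,194.2),z))
E
```

```text
slide [-0.184 -0.027 -0.286] dr [  2.27  -3.15 -10.18]
[ 0.4996 -0.1389  0.035 ] [ 0.5062 -0.3665  0.035 ]
[ 0.4991 -0.1383  0.04  ] [ 0.5056 -0.365   0.04  ]
```

```bash
python3 -m pendant '{"slide":[[-0.06,-0.01,-0.095],[-0.06,-0.01,-0.095],[-0.06,-0.01,-0.095],[0,0,0],[0,0,0],[0,0,0],[0,0,0],[0,0,0],[0,0,0],[0,0,0]],"dr":[[0,0,0],[0,0,0],[0,0,0],[0.12,-0.16,-0.53],[0.175,-0.242,-0.783],[0.175,-0.242,-0.783],[0.175,-0.242,-0.783],[0.175,-0.242,-0.783],[0.175,-0.242,-0.783],[0.175,-0.242,-0.783]],"claw":[0.2,0.2,0.2,0.2,0.2,0.2,0.2,0.2,0.2,0.2]}' ; python3 -m pendant '{"slide":[[0,0,0],[0,0,0],[0,0,0],[0,0,0],[0,0,0],[0,0,0],[0,0,0],[0,0,0]],"dr":[[0.175,-0.242,-0.783],[0.175,-0.242,-0.783],[0.175,-0.242,-0.783],[0.175,-0.242,-0.783],[0.175,-0.242,-0.783],[0.175,-0.242,-0.783],[0.05,-0.08,-0.25],[0,0,0]],"claw":[0.2,0.2,0.2,0.2,0.2,0.2,0.2,0.2]}' ;python3 - <<'E'
from h import *
np.set_printoptions(precision=4,suppress=True)
o=arm.observe();print(rot(o['ee_rot']),o['joints'])
go((.56,-.17,.22),Rt(1.7))
E
```

```text
clock: 18.85
position: [0.4981, -0.079, 0.2679]
ee_rot: [-0.82, -2.832, -0.187]
force: [0.4, -0.5, -0.6]
width: 0.299
gripper_force: 12.0
clock: 19.65
position: [0.4981, -0.079, 0.2687]
ee_rot: [0.045, -3.137, -0.003]
force: [1.2, -0.1, 0.3]
width: 0.297
gripper_force: 12.0
[[-0.9996 -0.0284 -0.0045]
 [-0.0284  0.9996  0.002 ]
 [ 0.0044  0.0021 -1.    ]] [-0.0925  0.2021  0.175   1.806  -0.0402  1.1414  1.6951]
slide [-0.198 -0.31   0.161] dr [ 0.02 -0.04 -0.01]
```

```bash
python3 -m pendant '{"slide":[[-0.07,0,-0.03],[-0.1,0,-0.035],[-0.1,0,-0.035],[0,0,0],[0,0,0]],"dr":[[0,0,0],[0,0,0],[0,0,0],[0,0,0],[0,0,0]],"claw":[0.2,0.2,0.2,0.2,0.2]}' ;python3 - <<'E'
from h import *
np.set_printoptions(precision=4,suppress=True)
o=arm.observe();print(o['position'],rot(o['ee_rot']))
for n in('wrist','scene','top'): snap(n,n[0]+'9')
for X in [(.503,-.199,.052),(.537,-.199,.072),(.633,-.199,.127),(.50,-.14,.04),(.506,-.366,.04),(.49,-.08,.27),(.645,-.08,.36)]: print(X,proj('w9',X),proj('s9',X),proj('t9',X))
E
```

```text
clock: 20.15
position: [0.5798, -0.0772, 0.2982]
ee_rot: [0.042, -3.137, -0.002]
force: [0.3, -0.5, -0.6]
width: 0.3
gripper_force: 12.0
[ 0.5798 -0.0772  0.2982] [[-0.9996 -0.027  -0.0047]
 [-0.027   0.9996  0.0015]
 [ 0.0047  0.0016 -1.    ]]
(0.503, -0.199, 0.052) [221.2551 104.6908] [372.6641 255.408 ] [397.1233 193.1569]
(0.537, -0.199, 0.072) [218.1465 133.5635] [382.3869 243.0642] [398.4126 180.3819]
(0.633, -0.199, 0.127) [208.8915 223.0762] [408.6208 210.2269] [402.1529 142.4999]
(0.5, -0.14, 0.04) [269.6301 103.577 ] [353.3331 250.576 ] [375.8892 194.106 ]
(0.506, -0.366, 0.04) [ 94.4724 103.6627] [433.1631 290.5168] [454.7474 194.0709]
(0.49, -0.08, 0.27) [315.7436  83.7627] [334.4254 157.364 ] [361.5672 187.478 ]
(0.645, -0.08, 0.36) [306.3643 449.5897] [379.7603 107.7747] [366.2673 112.2837]
```

```bash
python3 - <<'E'
import cv2,numpy as np
w,s,t=[cv2.imread(f'pics/{n}9.png') for n in 'wst']
o=np.zeros((600,800,3),np.uint8);I=cv2.INTER_CUBIC
o[:400,:520]=cv2.resize(w[60:260,80:340],(520,400),interpolation=I)
o[:245,520:]=cv2.resize(s[195:265,345:425],(280,245),interpolation=I)
o[250:530,520:]=cv2.resize(s[90:190,300:400],(280,280),interpolation=I)
o[402:600,:400]=cv2.resize(t[120:219,340:540],(400,198),interpolation=I)
cv2.imwrite('pics/c9.png',o)
E
```

```text
(no output)
```

View pics/c9.png

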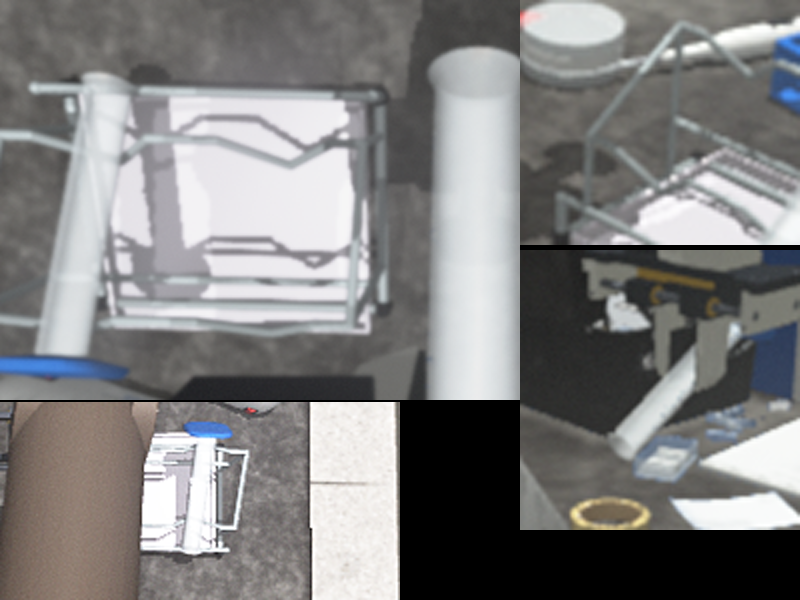

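The last picture shows the stand through the wrist camera: the stop rail runs from (32,88) to (380,96) in the crop, the free low saddle's V bottom is at (292,163), and the high one is at about (278,333). The held mouth is at (476,67), and in the scene crop at (624,448).

```bash
python3 - <<'E'
from h import *
np.set_printoptions(precision=4,suppress=True)
W=lambda x,y:(80+x/2,60+y/2); S=lambda x,y:(345+(x-520)/3.5,195+y/3.5)
H=lambda x,y:(300+(x-520)/2.8,90+(y-250)/2.8)
T=lambda x,y:(365+(x-400)/3.6,120+y/3.6)
print('rail L',tri(('w9',W(380,96)),('s9',S(560,195)),('top0',T(437,268))))
print('railR',tri(('w9',W(32,88)),('top0',T(722,267))))
print('low end',tri(('w9',W(375,138)),('s9',S(590,135))))
print('low Vtop',tri(('w9',W(350,143)),('s9',S(618,150)),))
print('low Vbot wt',tri(('w9',W(292,163)),('top0',T(510,205))),plane('w9',W(292,163),.052))
print('low V other top',plane('w9',W(230,138),.085))
print('high end',tri(('w9',W(365,320)),('s9',S(685,27))))
print('high Vtop',tri(('w9',W(330,325)),('s9',S(712,37))))
print('high Vbot',plane('w9',W(278,333),.107))
print('drained mouth',tri(('w9',W(104,80)),('top0',T(656,264)),('s9',(350+195/3.2,195+255/3.2))))
print('drained tube hi',tri(('w9',W(64,340)),('top0',T(683,75))))
print('held mouth',tri(('w9',W(476,67)),('s9',H(624,448))))
c=np.load('pics/w9.npz');print(c['p'])
E
```

```text
rail L (array([ 0.504 , -0.1408,  0.0373]), array([0.0016, 0.0044, 0.0052]))
railR (array([ 0.5062, -0.366 ,  0.037 ]), array([0.0002, 0.0002]))
low end (array([ 0.5329, -0.1412,  0.0751]), array([0.0045, 0.0045]))
low Vtop (array([ 0.5386, -0.1596,  0.0679]), array([0.0069, 0.0069]))
low Vbot wt (array([ 0.5473, -0.1918,  0.0657]), array([0.0002, 0.0002])) [ 0.5487 -0.1957  0.052 ]
low V other top [ 0.5313 -0.2219  0.085 ]
high end (array([ 0.6326, -0.1416,  0.1257]), array([0.0053, 0.0053]))
high Vtop (array([ 0.6374, -0.1626,  0.1231]), array([0.0055, 0.0055]))
high Vbot [ 0.645  -0.1943  0.107 ]
drained mouth (array([ 0.5027, -0.3093,  0.0537]), array([0.0024, 0.0025, 0.0003]))
drained tube hi (array([ 0.6413, -0.3093,  0.1301]), array([0.0018, 0.0018]))
held mouth (array([ 0.4962, -0.08  ,  0.2603]), array([0.002, 0.002]))
[ 0.5027 -0.0792  0.4572]
```

```bash
python3 - <<'E'
from h import *
np.set_printoptions(precision=4,suppress=True)
W=lambda x,y:(80+x/2,60+y/2)
a,b=plane('w9',W(380,96),.037),plane('w9',W(32,88),.037);print(a,b,np.degrees(np.arctan2(b[0]-a[0],a[1]-b[1])))
go((.590,-.195,.298),Rt(1.7));go((.590,-.195,.125),Rt(1.7))
E
```

```text
[ 0.5055 -0.1401  0.037 ] [ 0.5064 -0.3662  0.037 ] 0.22702680398747493
slide [-0.026 -0.393  0.002] dr [ 0.01 -0.03 -0.02]
slide [-0.029 -0.394  0.578] dr [ 0.01 -0.03 -0.02]
```

```bash
python3 -m pendant '{"slide":[[-0.006,-0.07,0],[-0.01,-0.13,0],[-0.01,-0.13,0],[0,-0.064,0],[0,0,0.06],[0,0,0.12],[0,0,0.13],[0,0,0.12],[0,0,0.06],[0,0,0]],"dr":[[0,0,0.07],[0,-0.03,0],[0,0,0],[0,0,0],[0,0,0],[0,0,0],[0,0,0],[0,0,0],[0,0,0],[0,0,0]],"claw":[0.2,0.2,0.2,0.2,0.2,0.2,0.2,0.2,0.2,0.2]}' ;python3 - <<'E'
from h import *
np.set_printoptions(precision=4,suppress=True)
o=arm.observe();print(o['position'],o['force'],rot(o['ee_rot']))
go((.590,-.195,.1),Rt(1))
for n in('wrist','scene'): snap(n,n[0]+'10')
# held mouth found in wrist view: brightness edge of rim, by template-free check of tube centre columns
w=cv2.cvtColor(cv2.imread('pics/w10.png'),cv2.COLOR_BGR2GRAY)
for X in [(.502,-.198,.0525),(.5055,-.1401,.037),(.5064,-.3662,.037)]: print(proj('w10',X))
for r in (80,100,120,140): print(r,[int(v) for v in w[r,270:370:4]])
E
```

```text
clock: 21.3
position: [0.5878, -0.1941, 0.1493]
ee_rot: [0.031, -3.137, -0.005]
force: [-0.6, -0.2, 0.1]
width: 0.302
gripper_force: 12.0
[ 0.5878 -0.1941  0.1493] [-0.6356 -0.2099  0.0881] [[-0.9998 -0.0198 -0.0046]
 [-0.0198  0.9998  0.0031]
 [ 0.0045  0.0032 -1.    ]]
slide [-0.008 -0.004  0.164] dr [ 0.03 -0.04  0.02]
[313.3816  95.5395]
[382.3894 101.9628]
[111.9013  97.7238]
80 [98, 89, 60, 60, 59, 59, 61, 61, 62, 61, 60, 62, 61, 62, 65, 64, 70, 77, 70, 74, 78, 80, 80, 80, 76]
100 [111, 110, 110, 109, 110, 110, 121, 154, 184, 198, 209, 214, 218, 218, 214, 206, 196, 187, 157, 131, 129, 126, 125, 124, 122]
120 [132, 132, 133, 133, 134, 133, 134, 163, 198, 220, 228, 233, 236, 238, 233, 226, 211, 183, 175, 173, 173, 130, 159, 75, 109]
140 [106, 106, 115, 130, 134, 135, 134, 168, 203, 226, 234, 237, 240, 239, 234, 225, 213, 183, 171, 157, 130, 118, 129, 148, 147]
```

```bash
python3 -m pendant '{"slide":[[-0.007,0,0.03],[0,0,0.04],[0,0,0.04],[0,0,0.02],[0,0,0.01],[0,0,0]],"dr":[[0,0,0],[0,0,0],[0,0,0],[0,0,0],[0,0,0],[0,0,0]],"claw":[0.2,0.2,0.2,0.2,0.2,0.2]}' | egrep 'pos|force'; python3 -m pendant '{"slide":[[0,0,0.01],[0,0,0.007],[0,0,0]],"dr":[[0,0,0],[0,0,0],[0,0,0]],"claw":[0.2,0.2,0.2]}' | egrep 'pos|force'
```

```text
position: [0.5923, -0.1945, 0.1096]
force: [0.0, -0.1, -0.8]
gripper_force: 12.0
position: [0.5926, -0.1946, 0.1049]
force: [-0.5, 0.1, 0.2]
gripper_force: 12.0
```

```bash
Z='"dr":[[0,0,0],[0,0,0],[0,0,0]],"claw":[0.2,0.2,0.2]'; python3 -m pendant '{"slide":[[0.008,0,0.007],[0,0,0.006],[0,0,0]],"dr":[[0,0,0],[0,0,0],[0,0,0]],"claw":[0.2,0.2,0.2]}' | egrep 'pos|force: \['; python3 -m pendant '{"slide":[[0,0,0.006],[0,0,0]],"dr":[[0,0,0],[0,0,0]],"claw":[0.2,0.2]}' | egrep 'pos|force: \['; python3 -m pendant '{"slide":[[0,0,0.005],[0,0,0]],"dr":[[0,0,0],[0,0,0]],"claw":[0.2,0.2]}' | egrep 'pos|force: \['
```

```text
position: [0.59, -0.1946, 0.1009]
force: [0.4, 0.2, -0.4]
position: [0.5902, -0.1946, 0.0991]
force: [0.1, 1.3, -1.1]
position: [0.5902, -0.1946, 0.0976]
force: [-0.6, 0.7, -0.4]
```

```bash
for i in 1 2; do python3 -m pendant '{"slide":[[0,0,0.004],[0,0,0]],"dr":[[0,0,0],[0,0,0]],"claw":[0.2,0.2]}' | egrep 'pos|force: \['; done; python3 -c "
from h import *
o=arm.observe();print(o['force'],o['ft_torque'],o['position'])"
```

```text
position: [0.5902, -0.1946, 0.0965]
force: [0.6, 0.9, -0.3]
position: [0.5902, -0.1946, 0.0953]
force: [0.3, -0.5, -0.4]
[ 0.3276125  -0.45032283 -0.39729009] [ 0.06614452  0.00356707 -0.02649116] [ 0.59018681 -0.19462598  0.09528328]
```

```bash
for i in 1 2; do python3 -m pendant '{"slide":[[0,0,0.003],[0,0,0]],"dr":[[0,0,0],[0,0,0]],"claw":[0.2,0.2]}' | egrep 'pos|force: \['; done; python3 -c "
from h import *
o=arm.observe();print(o['force'],o['ft_torque'],o['position'])"
```

```text
position: [0.5903, -0.1948, 0.0946]
force: [-0.1, 0.2, -0.1]
position: [0.5904, -0.1951, 0.0939]
force: [-1.3, -1.7, 3.4]
[-1.34438121 -1.690917    3.38744859] [-0.25172387  0.14675992 -0.03058444] [ 0.590363   -0.19510981  0.09389439]
```

```bash
cat > f.py <<'E'
from h import *
o=arm.observe();print(np.round(o['force'],1),np.round(o['ft_torque'],2),np.round(o['position'],4))
E
python3 -m pendant '{"slide":[[0,-0.004,0],[0,0,0]],"dr":[[0,0,0],[0,0,0]],"claw":[0.2,0.2]}' >/dev/null; python3 f.py;  python3 -m pendant '{"slide":[[0,0,0.003],[0,0,0]],"dr":[[0,0,0],[0,0,0]],"claw":[0.2,0.2]}' >/dev/null; python3 f.py
```

```text
[ 0.4 -0.8 -1.1] [-0.04 -0.06  0.01] [ 0.5902 -0.1958  0.0935]
[-0.6 -1.   2.1] [-0.21  0.1   0.  ] [ 0.5903 -0.1961  0.0928]
```

```bash
for i in 1 2; do python3 -m pendant '{"slide":[[0,-0.004,0],[0,0,0]],"dr":[[0,0,0],[0,0,0]],"claw":[0.2,0.2]}' >/dev/null; python3 f.py;  python3 -m pendant '{"slide":[[0,0,0.003],[0,0,0]],"dr":[[0,0,0],[0,0,0]],"claw":[0.2,0.2]}' >/dev/null; python3 f.py; done
```

```text
[ 0.   0.6 -1.1] [-0.    0.02 -0.04] [ 0.5902 -0.1969  0.0925]
[-0.2 -0.2  0.9] [-0.05  0.04 -0.06] [ 0.5903 -0.1971  0.0918]
[ 0.1 -0.1 -0.6] [ 0.05 -0.02  0.01] [ 0.5902 -0.1983  0.0917]
[-0.5 -0.2  0.2] [-0.01  0.01  0.01] [ 0.5903 -0.1982  0.0908]
```

```bash
for i in 1 2; do python3 -m pendant '{"slide":[[0,0,0.003],[0,0,0]],"dr":[[0,0,0],[0,0,0]],"claw":[0.2,0.2]}' >/dev/null; python3 f.py; done
```

```text
[-0.7 -0.4  1.1] [-0.11  0.06  0.  ] [ 0.5904 -0.1985  0.0901]
[-1.5 -1.2  6.1] [-0.07  0.4  -0.06] [ 0.5906 -0.1986  0.0897]
```

```bash
python3 -m pendant '{"slide":[[0,-0.002,-0.0015],[0,0,0]],"dr":[[0,0,0],[0,0,0]],"claw":[0.2,0.2]}' >/dev/null; python3 f.py; for i in 1 2 3; do python3 -m pendant '{"slide":[[0.003,0,0.0017],[0,0,0]],"dr":[[0,0,0],[0,0,0]],"claw":[0.2,0.2]}' >/dev/null; python3 f.py; done
```

```text
[-1.1 -0.7  4.3] [ 0.16  0.2  -0.06] [ 0.5905 -0.1987  0.0898]
[1.6 0.6 5.2] [ 0.13 -0.06 -0.09] [ 0.5901 -0.1988  0.0895]
[1.7 0.2 5.3] [ 0.15 -0.23 -0.14] [ 0.5893 -0.1989  0.0889]
[ 1.  -0.   3.4] [ 0.13 -0.28 -0.09] [ 0.588  -0.1989  0.0882]
```

```bash
for i in 1 2 3; do python3 -m pendant '{"slide":[[0.003,0,0.0017],[0,0,0]],"dr":[[0,0,0],[0,0,0]],"claw":[0.2,0.2]}' >/dev/null; python3 f.py; done
```

```text
[0.6 0.3 3.6] [ 0.11 -0.15 -0.12] [ 0.5866 -0.1989  0.0874]
[0.4 0.4 3.3] [ 0.12 -0.14 -0.12] [ 0.5855 -0.1989  0.0868]
[2.2 0.9 4.4] [ 0.19 -0.49 -0.14] [ 0.5854 -0.1989  0.0867]
```

```bash
for i in 1 2; do python3 -m pendant '{"slide":[[0.003,0,0.0017],[0,0,0]],"dr":[[0,0,0],[0,0,0]],"claw":[0.2,0.2]}' >/dev/null; python3 f.py; done
```

```text
[3.3 1.3 4.5] [ 0.25 -0.91 -0.08] [ 0.5853 -0.1989  0.0866]
[5.2 0.9 7.2] [ 0.31 -1.13 -0.07] [ 0.5852 -0.1989  0.0865]
```

```bash
python3 -m pendant '{"slide":[[-0.004,0,-0.0023],[0,0,0]],"dr":[[0,0,0],[0,0,0]],"claw":[0.2,0.2]}' >/dev/null; python3 f.py; python3 -m pendant '{"slide":[[0,0,0],[0,0,0],[0,0,0],[0,0,0],[0,0,0],[0,0,0],[0,0,0],[0,0,0]],"dr":[[0,0,0],[0,0,0],[0,0,0],[0,0,0],[0,0,0],[0,0,0],[0,0,0],[0,0,0]],"claw":[0.31,0.33,0.36,0.4,0.45,0.55,0.65,0.65]}' | egrep 'wid|force'; python3 f.py; python3 - <<'E'
from h import *
snap('wrist','w11');snap('scene','s11')
E
```

```text
[3.9 0.8 6.2] [ 0.24 -0.89 -0.15] [ 0.5852 -0.1989  0.0866]
force: [-0.5, -0.3, -0.0]
width: 0.636
gripper_force: 0.0
[-0.5 -0.3 -0. ] [-0.02  0.07 -0.03] [ 0.5843 -0.1989  0.0862]
```

```bash
python3 -m pendant '{"slide":[[0,0,-0.02],[0,0,-0.05],[0,0,-0.1],[0,0,-0.14],[0,0,-0.14],[0,0,-0.14],[0,0,-0.14],[0,0.15,0],[0,0.15,0],[0,0.15,0]],"dr":[[0,0,0],[0,0,0],[0,0,0],[0,0,0],[0,0,0],[0,0,0],[0,0,0],[0,0,0],[0,0,0],[0,0,0]],"claw":[0.65,0.65,0.65,0.65,0.65,0.65,0.65,0.65,0.65,0.65]}' | egrep 'clock|pos|force'; python3 -m pendant '{"slide":[[0,0.15,0],[0,0.15,0],[0,0.15,0],[0,0.15,0],[0,0.15,0],[0,0,0]],"dr":[[0,0,0],[0,0,0],[0,0,0],[0,0,0],[0,0,0],[0,0,0]],"claw":[0.65,0.65,0.65,0.65,0.65,0.65]}' | egrep 'clock|pos|force'; python3 - <<'E'
from h import *
np.set_printoptions(precision=4,suppress=True)
snap('top','t12');snap('scene','s12')
B={}
for n in('t12','s12','top0','scene0'):
    im=cv2.imread(f'pics/{n}.png');h=cv2.cvtColor(im,cv2.COLOR_BGR2HSV);m=cv2.inRange(h,(100,110,60),(125,255,255))
    x0,x1,y0,y1=(380,470,115,165) if n[0]=='t' else (385,475,185,250)
    k,_,st,ce=cv2.connectedComponentsWithStats(m[y0:y1,x0:x1].copy())
    print(n,[(st[i,4],st[i,:4]+[x0,y0,0,0],np.round(ce[i]+[x0,y0],1)) for i in range(1,k) if st[i,4]>15])
# expected: new foot centre and drained foot centre
a=np.array([.866,0.0,.5])
for nm,M in(('new',[.5016,-.2015,.0495]),('drained',[.504,-.309,.053])):
    for l in(.175,): X=np.array(M)+l*a; print(nm,X,proj('t12',X),proj('s12',X))
d=cv2.absdiff(cv2.imread('pics/t12.png'),cv2.imread('pics/top0.png')).max(2)
# brightness of the tube in the top view
E
```

```text
clock: 29.3
position: [0.5811, -0.0631, 0.3064]
force: [0.5, 0.0, -0.6]
gripper_force: 0.0
clock: 29.9
position: [0.5751, 0.1691, 0.3058]
force: [-0.3, 0.2, 0.3]
gripper_force: 0.0
t12 [(np.int32(160), array([391, 129,  24,   8]), array([402.3, 132.7])), (np.int32(161), array([432, 130,  24,   8]), array([443.7, 133.5]))]
s12 [(np.int32(25), array([430, 192,   6,   6]), array([432.7, 194.8])), (np.int32(487), array([405, 194,  61,  34]), array([438.9, 211.5])), (np.int32(160), array([417, 216,  22,  17]), array([427.2, 224. ])), (np.int32(123), array([447, 231,  16,  13]), array([454.7, 237.4]))]
top0 [(np.int32(160), array([432, 130,  24,   8]), array([443.7, 133.5]))]
scene0 [(np.int32(25), array([430, 192,   6,   6]), array([432.7, 194.8])), (np.int32(406), array([418, 204,  48,  25]), array([444.3, 214.4])), (np.int32(159), array([417, 216,  22,  17]), array([427.2, 224. ])), (np.int32(123), array([447, 231,  16,  13]), array([454.7, 237.4]))]
new [ 0.6532 -0.2015  0.137 ] [403.8052 134.3371] [414.6904 204.4752]
drained [ 0.6555 -0.309   0.1405] [444.2818 134.0965] [453.6655 217.4538]
```

Both feet appear at matching places. I check the mouth–rail contact numerically from a wrist view symmetric over the two bays.

```bash
python3 -m pendant '{"slide":[[0.01,-0.15,0],[0,-0.15,0],[0,-0.15,0],[0,-0.15,0],[0,-0.15,0],[0,-0.15,0],[0,-0.15,0],[0,-0.15,0],[0,-0.15,0],[0,-0.05,0]],"dr":[[0,0,0],[0,0,0],[0,0,0],[0,0,0],[0,0,0],[0,0,0],[0,0,0],[0,0,0],[0,0,0],[0,0,0]],"claw":[0.65,0.65,0.65,0.65,0.65,0.65,0.65,0.65,0.65,0.65]}' | egrep 'clock|pos'; python3 -m pendant '{"slide":[[0,0,0],[0,0,0]],"dr":[[0,0,0],[0,0,0]],"claw":[0.65,0.65]}' | egrep 'pos'; python3 - <<'E'
from h import *
np.set_printoptions(precision=4,suppress=True)
o=arm.observe();print(rot(o['ee_rot']))
snap('wrist','w13')
g=cv2.cvtColor(cv2.imread('pics/w13.png'),cv2.COLOR_BGR2GRAY)
for nm,M in(('new',[.5016,-.2015,.0495]),('old',[.504,-.309,.053])):
    u=proj('w13',M); r=proj('w13',np.array(M)+[-.0075,0,.013]);print(nm,u,'rim top',r)
    c=int(round(r[0])); print(c)
    for row in range(int(r[1])-10,int(r[1])+14): print(row,g[row,c-30:c+31:4])
E
```

```text
clock: 31.0
position: [0.5795, -0.2675, 0.3055]
position: [0.5819, -0.2594, 0.3052]
[[-0.9998 -0.0192  0.0011]
 [-0.0192  0.9998  0.0021]
 [-0.0012  0.0021 -1.    ]]
new [362.6917 104.1582] rim top [364.5686  97.7905]
365
87 [ 68  69  70  68  72  74  76  81 115 125 132 122 117 117 123 125]
88 [ 68  68  72  67  73  74  74  81 113 122 128 120 116 119 125 123]
89 [ 68  66  70  67  74  76  75  83 112 118 124 117 119 122 125 120]
90 [ 69  66  71  68  74  77  77  90 112 119 124 117 120 128 129 121]
91 [ 70  68  70  69  78  80  77  95 116 120 127 116 121 133 132 124]
92 [ 68  69  69  70  80  78  76  96 115 120 126 115 124 136 136 128]
93 [ 71  69  69  71  80  78  78  92 116 118 126 117 126 138 138 135]
94 [ 69  70  69  75  81  77  78  89 113 120 126 117 128 136 141 140]
95 [ 70  69  70  77  80  79  77  85 105 120 122 120 126 134 140 141]
96 [ 70  69  74  79  79  81  79  81  96 120 120 123 125 132 140 137]
97 [ 71  70  74  79  79  79  79  79  90 119 119 122 123 130 139 134]
98 [ 72  70  77  81  82  83  82  93 105 125 116 117 121 129 140 132]
99 [ 74  70  78  81  81  87  92 134 155 149 113 10
[... 1812 characters left out ...]

102 [ 82  86  89  77  74  94 182 207 217 208 185 100  75  74  73  74]
103 [120 101  97  87  84 109 184 210 219 209 186 119  80  77  78  77]
104 [164 124 108 105 102 132 192 216 223 215 189 135  93  92  91  92]
105 [185 134 115 113 113 157 206 221 227 220 197 145 111 110 110 107]
106 [178 130 115 116 117 167 213 222 229 223 201 142 120 118 119 117]
107 [150 118 113 115 116 151 208 222 229 221 199 131 120 119 120 119]
108 [118 108 117 121 121 137 202 223 230 223 200 127 119 118 118 119]
109 [111 105 126 134 135 139 199 228 234 227 207 133 129 128 126 128]
110 [147 105 131 142 142 143 200 231 237 232 212 143 140 139 139 139]
111 [183 103 131 142 141 145 200 233 240 236 214 147 144 145 145 145]
```

```bash
python3 -c "
from cell import arm
print(arm.sign_off())"
```

```text
the job is handed in; nothing more can be done
None
```

The job is handed in at about 31 s of robot time: the cylinder was laid on the bench and let go, gripped again, and put mouth down in the free bay with its mouth slid against the stop rail; the last image numbers put its mouth as close to the rail as the other cylinder's (within about 0.5 mm), and that cylinder's foot had not moved in the top view.

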